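# Set a cover plate out over the fixture's end and clamp it for deburring

## Task

Without picking it up, push the loose cover plate flat against the fence of the deburring fixture and along it until about 30 mm of the plate sticks out past the fixture's left end, so that its two leading screw holes and its end edge are clear for the file. Then press the raised handle of the toggle clamp all the way down, so that the clamp holds the plate there. Leave the file, the caliper and the bolts lying where they are.

Things in the scene. Friction and masses are not known exactly. Their poses are not given: they have to be found in the camera images.
- fixture: Fixed deburring fixture: a flat grey ledge, top 50 mm above the worktop, on a dark stand. Origin on the worktop, z up, +y along the fence to the left end, +x away from the robot. Ledge x -85 to +105, y -130 to +130 mm. Fence: steel bar along the ledge's far side, 12 mm high, near face at x = +38 mm, y -127 to +123 mm. A toggle clamp stands behind the fence in the plane y = +100 mm.
- ledge_end (a point): Upper edge of the fixture's left end, at x = -2 mm, y = +130 mm, z = 50 mm of the fixture's frame; axes as the fixture.
- cover_plate: Loose flat aluminium plate, 80 mm (its x) by 160 mm (its y) by 6 mm thick, about 0.2 kg, a 10 mm screw hole in each corner, 15 mm from the edges. It lies flat on the ledge, 8 to 24 mm from the fence and a little askew, long side along the fence. Origin: centre of its underside; its +y end is the one to be pushed out.
- plate_lead (a point): Middle of the plate's leading (+y) end, on its top face.
- plate_trail (a point): Middle of the plate's trailing (-y) end, on its top face.
- far_lead (a point): Corner of the plate between its leading end and its fence side (+x), on its top face.
- far_trail (a point): Corner of the plate between its trailing end and its fence side (+x), on its top face.
- clamp_handle (a joint): Toggle clamp handle (black rubber grip 18 mm wide, 13 mm thick), in rad: 0 raised (open, sloping up and away to +x, 1.0 rad above level), 0.90 down against its stop (shut, pointing to +x, 0.1 rad above level). Its hinge axis is the fixture's y; it stays where it is left and takes 0.2 to 0.4 N m to press down. Raised, it reaches 125 mm above the ledge.
- handle_pivot (a point): Hinge of the handle, 74 mm above the worktop, at x = +92 mm, y = +100 mm of the fixture's frame. The grip runs from 30 to 112 mm from it.
- handle_grip (a point): Point on the upper face of the handle's grip, 80 mm out from the hinge; moves with the handle.
- clamp_foot: Sprung rubber foot, 18 mm across, under the end of the clamp's steel arm; origin at the middle of its face. The arm is raised at the start (up to 110 mm above the ledge) and comes down as the handle is pressed; the foot then stands at x = +10, y = +100 mm of the fixture and presses on the plate with about 6 N.
- flat_file: Loose flat hand file 290 mm long with black handle, lying beside the fixture; leave it alone.
- caliper_0: Loose steel sliding caliper 296 mm long, lying right of the fixture; leave it alone.
- bolt_0: Loose hex bolt 59 mm long, left of the fixture; leave it alone.
- bolt_1: Second loose hex bolt 59 mm long, left of the fixture; leave it alone.

How it is judged:
By the outcome, as a careful person would: the job done as asked, in the order asked, and still so for the second after the job is handed in, with the robot touching nothing.
It also fails if it takes over 61 s, if anything falls off the work surface, if the arm or the gripper's body presses on something with over 40 N, if the wrist force passes 120 N, or if a joint passes its speed limit or range.

## Robot

A 6-joint arm with a two-finger parallel gripper is mounted at the origin on a cart in front of the work surface, level with it; the furniture and walls round the work are solid. World frame = base frame: x ahead of the robot, y to its left, z up, the work surface at z = 0. Lengths are in m, angles in degrees, forces in N, time in s.
With the tool pointing down it reaches from about 0.325 to 0.775 m from the base axis. Payload 5.5 kg.
Tool frame: the origin (TCP) lies at the centre of the arm's flange, where the gripper is bolted on; the fingertips stand 182 mm ahead of it and the grasp point (between the pads) lies 163 mm ahead of it; z points along the fingers, y is the line along which they close (so a half turn about z gives the same grasp; the last joint's range is limited). The gripper opens to 88 mm and grips with 3 to 60 N. Pads are 20 mm wide; open, the fingers measure 115 mm over their backs; the gripper's body (75 mm by 178 mm) begins 61 mm behind the grasp point.
Start: joints at [-67.535, 5.22, 70.514, -0, 104.267, -3.249], TCP at [0.26, -0.541, 0.405] pointing down, gripper open.
Joint ranges: [-164.24, 164.24], [-49.07, 125.15], [9.68, 141.18], [-86.29, 266.29], [3.28, 154.24], [-151.56, 151.56]. Speed limits (degrees/s): [147.25, 147.25, 172.46, 180, 180, 180].

## Interface

Orientations are given as [roll, pitch, yaw] about the fixed x, y, z axes, in that order (R = Rz(yaw) Ry(pitch) Rx(roll)).
In Python, from station import r gives the robot as it stands. The module is installed in compiled form; this text tells all that it offers. Calls block until the motion is done:
- r.reach(position, orientation): joint-space move of the TCP to a pose.
- r.servo_line(position, rotation=None, speed=0.15): straight line of the TCP; rotation=None keeps the orientation; speed is the mean speed in m/s.
- r.move_joints(angles): joint-space move.
- r.let_go() and r.grab(squeeze=None): open the fingers fully, or close them until they stop; squeeze is the grip in N (None keeps the last).
- r.wait(seconds).
- r.inverse_kinematics(position, orientation): joint angles nearest the present ones, or None.
- r.sense(): the state.
- r.snapshot(name): name is "scene" or "top"; returns a dict with "frame" (420x560x3 uint8, red, green, blue), "fx", "fy", "cx", "cy" (pixels), "R" (3x3) and "t" (3): a world point X has camera coordinates R X + t. Camera axes: x right, y down, z forward; pixel columns grow to the right and rows downward; lengths in m; the calibration is good to about 2 mm. A picture is of the moment at which its call begins. There is no depth.
A pose or a line that the arm cannot do raises r.IKError and nothing moves.
- r.hand_in(): hands the job in; it is judged then, once.
The state is a dict: "clock": time; "joints": joint angles; "joint_vel": joint speeds; "joint_torque": joint torques, N m; "tcp_pos": TCP position; "orientation": TCP orientation; "contact_force": force on the tool from outside, world axes, zero at the start; "torque": the same for the moment, N m; "opening": finger opening in m; "gripper_force": force on a finger pad.
Only numpy, scipy, OpenCV 4.12 (cv2) and the standard library are available. Lean on these libraries where they do the work, as an engineer would, in place of code of your own. Each camera call takes 0.05 s, during which the arm holds its last target. There are 200 camera calls.

## Working session

There is one attempt and no reset: what is moved stays moved. The work goes in short steps, each a Python script; the robot and the scene stay as the last script left them, time stands still between calls to the robot, and variables do not carry over. Pictures are saved under pics/ and viewed, at most 10 in all, crops included, and the job is handed in when it is done.

```bash
mkdir -p pics; python3 - <<'E'
from station import r
import cv2,pickle
for n in("scene","top"):
    s=r.snapshot(n); pickle.dump(s,open(n+"0.pkl","wb")); cv2.imwrite(f"pics/{n}0.png",s["frame"][:,:,::-1])
    print(n,s["fx"],s["cx"],s["cy"],s["R"],s["t"])
print(r.sense())
E
```

```text
scene 468.3100019961237 281.8601417848969 213.39301540688245 [[ 0.83588471 -0.54869268  0.01526726]
 [-0.41392141 -0.64835238 -0.63899003]
 [ 0.36050771  0.52780255 -0.76906349]] [-0.50219553  0.28179906  1.39699138]
top 414.0641190569344 278.70348998079623 206.82185364405024 [[-6.25569528e-04 -9.99984627e-01  5.50953483e-03]
 [-9.96109152e-01  1.37593551e-04 -8.81279657e-02]
 [ 8.81258528e-02 -5.54322824e-03 -9.96093925e-01]] [-0.02608572  0.5737882   1.234506  ]
{'clock': 0.1, 'joints': array([-6.75334754e+01,  5.25993563e+00,  7.05729955e+01, -8.55331710e-04,
        1.04266784e+02, -3.24936973e+00]), 'joint_vel': array([-0.05255984, -0.12317218, -0.24448765,  0.03424564,  0.02290664,
        0.04032509]), 'joint_torque': array([ 3.67574525e-03, -4.47858846e+01, -4.07567918e+01,  7.01750745e-02,
        2.85011932e-02, -1.11039631e-04]), 'tcp_pos': array([ 0.26035825, -0.54063515,  0.40362731]), 'orientation': array([-1.79900399e+02, -4.82402411e-03,  2.57156801e+01]), 'contact_force': array([ 0.40216699, -0.4284924 ,  0.26784047]), 'torque': array([-0.00334119, -0.03378164, -0.01759239]), 'gripper_force': 0.0, 'opening': 0.08786946090554441}
```

View pics/scene0.png

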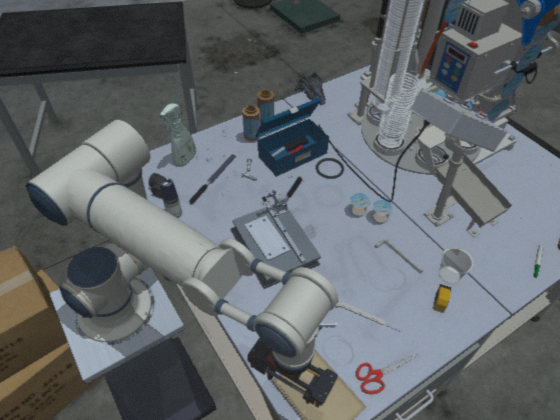

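View pics/top0.png

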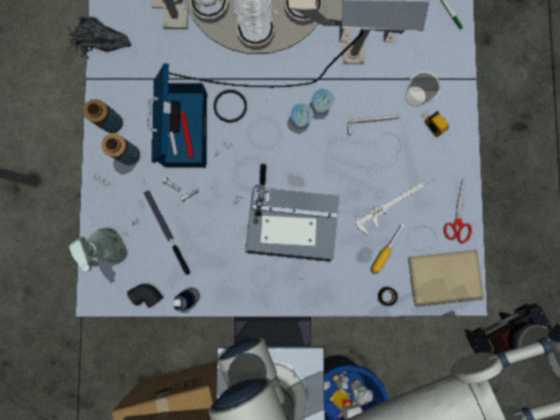

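The top view shows the fixture at about (246–338, 188–260). The plate is white, at (260–317, 217–247), and the clamp is at about (262, 190). Next I'll measure it with masks and enlarged crops.

```bash
cat > h.py <<'E'
import numpy as np,cv2
def cast(s,uv,z):
    R,t=s["R"],s["t"]; c=-R.T@t
    d=R.T@np.array([(uv[0]-s["cx"])/s["fx"],(uv[1]-s["cy"])/s["fy"],1.])
    return c+d*(z-c[2])/d[2]
def proj(s,X):
    p=s["R"]@np.asarray(X,float)+s["t"]; return np.array([s["fx"]*p[0]/p[2]+s["cx"],s["fy"]*p[1]/p[2]+s["cy"]])
def biggest(m):
    c,_=cv2.findContours(m.astype(np.uint8),cv2.RETR_EXTERNAL,cv2.CHAIN_APPROX_NONE); return max(c,key=cv2.contourArea)
def crop(s,x0,y0,w,h,k): return cv2.resize(s["frame"][y0:y0+h,x0:x0+w],None,fx=k,fy=k,interpolation=cv2.INTER_CUBIC)
def up(c,x0,y0,k): return (np.asarray(c,float)+.5)/k-.5+[x0,y0]   # crop pixel -> image pixel
def rect(s,x0,y0,w,h,k,lo,hi,z):
    g=cv2.cvtColor(crop(s,x0,y0,w,h,k),cv2.COLOR_RGB2GRAY); m=(g>lo)&(g<hi)
    m=cv2.morphologyEx(m.astype(np.uint8),cv2.MORPH_OPEN,np.ones((k,k))); c=biggest(m)
    P=np.array([cast(s,up(p[0],x0,y0,k),z)[:2] for p in c],np.float32)*1000
    return P,cv2.minAreaRect(P)
E
python3 - <<'E'
from h import *
import pickle
a=pickle.load(open("top0.pkl","rb"));b=pickle.load(open("scene0.pkl","rb"))
cv2.imwrite("pics/t1.png",crop(a,236,155,112,112,5)[:,:,::-1]);cv2.imwrite("pics/s1.png",crop(b,222,170,105,115,5)[:,:,::-1])
g=cv2.cvtColor(a["frame"],cv2.COLOR_RGB2GRAY); print(g[232,240:345].tolist()); print(g[180:268,300].tolist())
for lo in(170,185,200):
  P,R=rect(a,250,213,74,40,6,lo,256,.056); print(R,cv2.boxPoints(R).round(1).tolist())
E
```

```text
[155, 150, 152, 154, 151, 151, 138, 118, 110, 113, 114, 120, 115, 115, 111, 115, 116, 119, 120, 119, 130, 167, 192, 202, 203, 205, 205, 205, 202, 207, 203, 205, 204, 204, 206, 203, 206, 203, 203, 202, 203, 206, 203, 205, 205, 203, 205, 205, 203, 205, 203, 205, 205, 207, 203, 205, 204, 206, 202, 207, 208, 203, 203, 204, 201, 203, 203, 202, 203, 200, 206, 201, 204, 202, 197, 172, 138, 121, 115, 117, 116, 120, 119, 119, 118, 114, 113, 118, 114, 121, 118, 118, 115, 113, 116, 129, 147, 158, 157, 157, 156, 159, 160, 159, 159]
[132, 131, 137, 133, 133, 136, 142, 153, 157, 154, 150, 131, 114, 107, 108, 104, 110, 110, 108, 111, 107, 106, 104, 107, 106, 114, 110, 111, 115, 135, 165, 179, 172, 139, 114, 109, 117, 149, 182, 198, 203, 203, 203, 205, 205, 204, 208, 201, 204, 205, 206, 203, 208, 204, 201, 204, 207, 205, 203, 207, 205, 205, 204, 196, 181, 142, 117, 114, 113, 117, 115, 113, 112, 110, 107, 78, 57, 47, 72, 120, 142, 148, 148, 147, 149, 151, 152, 150]
((501.1025390625, -54.41667175292969), (159.8468017578125, 79.79662322998047), 86.82398223876953) [[456.79998779296875, -132.0], [536.5, -136.39999389648438], [545.4000244140625, 23.200000762939453], [465.70001220703125, 27.600000381469727]]
((501.1683349609375, -54.38658905029297), (157.0738525390625, 77.25896453857422), 86.6286392211914) [[458.0, -130.5], [535.0999755859375, -135.10000610351562], [544.2999877929688, 21.700000762939453], [467.20001220703125, 26.299999237060547]]
((501.3035888671875, -54.42555236816406), (152.4903564453125, 72.72434997558594), 87.12598419189453) [[461.20001220703125, -128.8000030517578], [533.7999877929688, -132.39999389648438], [541.4000244140625, 19.899999618530273], [468.79998779296875, 23.5]]
```

View pics/t1.png

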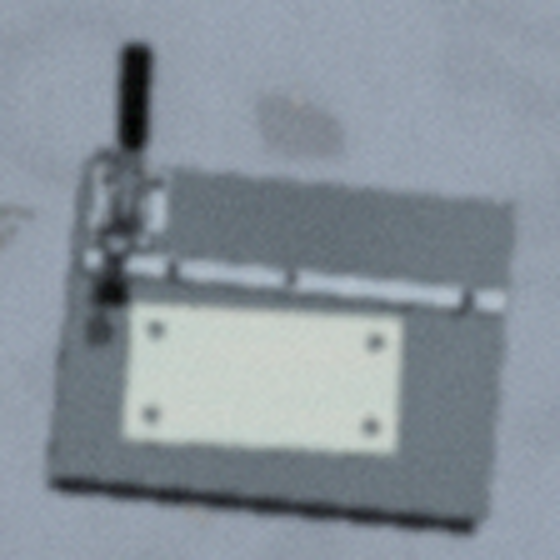

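View pics/s1.png

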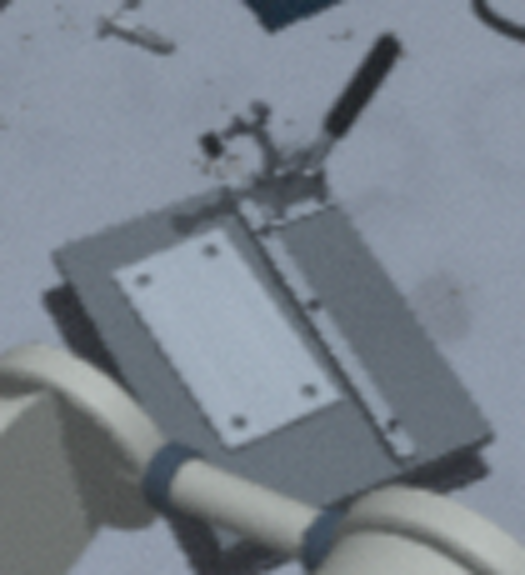

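The top crop shows the plate's corners near (130,303), (402,318), (397,455) and (122,440). The fence is a bright strip from (85,258) to (505,302), and the ledge corners run from about (85,160) to (480,525). The clamp arm and handle are raised. Next is the fixture pose.

```bash
python3 - <<'E'
from h import *
import pickle
a=pickle.load(open("top0.pkl","rb"))
for lo,hi in((88,132),(85,135),(92,128)):
  P,R=rect(a,236,175,112,95,6,lo,hi,.05); print(R,cv2.boxPoints(R).round(1).tolist())
# fence strip: bright, above plate
k=6;x0,y0,w,h=236,200,112,20
g=cv2.cvtColor(crop(a,x0,y0,w,h,k),cv2.COLOR_RGB2GRAY)
lo=[];hi=[]
for u in range(70,104,1):   # fence columns clear of clamp
    col=g[:,int((u-20+0)*k) if 0 else (u)*k]
    v=np.where(col>145)[0]
    v=v[v<14*k+ (u-30)//8*k]
    if len(v): hi.append(cast(a,up((u*k,v.max()),x0,y0,k),.062)[:2]*1000);lo.append(cast(a,up((u*k,v.min()),x0,y0,k),.062)[:2]*1000)
for L in(lo,hi):
    L=np.array(L); print(cv2.fitLine(L.astype(np.float32),cv2.DIST_HUBER,0,.01,.01).ravel(),len(L))
E
```

```text
((528.0928344726562, -66.24118041992188), (265.1653747558594, 214.34939575195312), 83.54447174072266) [[406.70001220703125, -185.89999389648438], [619.7000122070312, -210.0], [649.5, 53.5], [436.5, 77.5999984741211]]
((539.3058471679688, -67.66459655761719), (266.13946533203125, 239.56629943847656), 83.48782348632812) [[405.20001220703125, -186.3000030517578], [643.2000122070312, -213.5], [673.4000244140625, 51.0], [435.3999938964844, 78.0999984741211]]
((527.389892578125, -65.7652587890625), (263.7674560546875, 208.31494140625), 83.92958068847656) [[409.8999938964844, -185.89999389648438], [617.0, -207.89999389648438], [644.9000244140625, 54.400001525878906], [437.79998779296875, 76.4000015258789]]
[ 9.1626532e-02  9.9579346e-01  5.5701849e+02 -1.5045999e+02] 31
[ 7.4311785e-02 -9.9723506e-01  5.3927167e+02 -1.4707111e+02] 31
```

```bash
cat >> h.py <<'E'
def edge(s,axis,rng,a,b,z,lvl,last=False):
    """threshold crossings along rows (axis 0) or columns (axis 1) between a and b; line fit on plane z, mm"""
    g=cv2.GaussianBlur(cv2.cvtColor(s["frame"],cv2.COLOR_RGB2GRAY),(0,0),.6).astype(float); P=[]
    for i in rng:
        A,B=int(a(i)),int(b(i)); v=(g[i,A:B] if axis==0 else g[A:B,i])-lvl
        k=np.where(v[:-1]*v[1:]<=0)[0]
        if len(k)==0: continue
        k=k[-1 if last else 0]; p=A+k+v[k]/(v[k]-v[k+1]+1e-9)
        P.append(cast(s,(p,i) if axis==0 else (i,p),z)[:2]*1000)
    d=cv2.fitLine(np.array(P,np.float32),cv2.DIST_HUBER,0,.01,.01).ravel()
    if d[np.argmax(abs(d[:2]))]<0: d[:2]*=-1
    return d,len(P)
E
python3 - <<'E'
from h import *
import pickle
a=pickle.load(open("top0.pkl","rb"))
E={}
E['right']=edge(a,0,range(205,252),lambda i:328,lambda i:342,.05,135)
E['left']=edge(a,0,range(215,248),lambda i:242-0,lambda i:254,.05,133)
E['far']=edge(a,1,range(275,334),lambda i:184,lambda i:199,.05,131)
E['near']=edge(a,1,range(252,328),lambda i:246,lambda i:262,.05,85)
l=lambda i:208+(i-260)*.1
E['fence']=edge(a,1,list(range(280,288))+list(range(300,326)),lambda i:209.5+(i-300)*.1+2,lambda i:209.5+(i-300)*.1+6,.062,142,True)
for k,(d,n) in E.items(): print(k,d.round(4),n,"yaw",np.degrees(np.arctan2(-d[0],d[1])) if abs(d[1])>.5 else np.degrees(np.arctan2(d[1],d[0])))
import math
yaw=[-5.0]
for yw in (-5,-5.3,-4.7):
  c,s_=math.cos(math.radians(yw)),math.sin(math.radians(yw)); ex=np.array([c,s_]);ey=np.array([-s_,c])
  q={k:d[2:]@(ey if k in('left','right') else ex) for k,(d,n) in E.items()}
  print(yw,{k:round(float(v),1) for k,v in q.items()}, 'x0 est',q['near']+85,q['far']-105,q['fence']-38,'y0',q['left']-130,q['right']+130)
E
```

```text
right [ 9.956000e-01 -9.320000e-02  5.032563e+02 -1.950640e+02] 47 yaw -5.349262
left [ 9.93200e-01 -1.16400e-01  4.98851e+02  6.95845e+01] 33 yaw -6.6865706
far [ 1.057000e-01  9.944000e-01  6.150103e+02 -1.162865e+02] 59 yaw -6.0648026
near [ 1.045000e-01  9.945000e-01  4.312599e+02 -6.534100e+01] 76 yaw -5.995702
fence [ 1.114000e-01  9.938000e-01  5.511136e+02 -9.866520e+01] 34 yaw -6.39384
-5 {'right': -150.5, 'left': 112.8, 'far': 622.8, 'near': 435.3, 'fence': 557.6} x0 est 520.313653316809 517.8050532051127 519.6156154219855 y0 -17.202523612198718 -20.459994252701676
-5.3 {'right': -147.7, 'left': 115.4, 'far': 623.1, 'near': 435.5, 'fence': 557.9} x0 est 520.4517041562075 518.1224145665304 519.8711160861485 y0 -14.633798096805307 -17.743910676885548
-4.7 {'right': -153.2, 'left': 110.2, 'far': 622.5, 'near': 435.2, 'fence': 557.3} x0 est 520.1636681337077 517.4706173285537 519.3448274440481 y0 -19.77434152738654 -23.171952891771014
```

```bash
cat >> h.py <<'E'
YAW=-6.05; _c,_s=np.cos(np.radians(YAW)),np.sin(np.radians(YAW))
EX=np.array([_c,_s]);EY=np.array([-_s,_c]); O=519.9*EX-9.7*EY   # mm
def W(x,y,ztip): # fixture mm, tip height mm -> world TCP m
    p=O+x*EX+y*EY; return [p[0]/1000,p[1]/1000,(ztip+182)/1000]
def F(X): # world m -> fixture mm
    d=np.asarray(X)[:2]*1000-O; return np.array([d@EX,d@EY])
def st(r):
    s=r.sense(); f=s["contact_force"]; return F(s["tcp_pos"]).round(1),round(s["tcp_pos"][2]*1000-182,1),np.round([f[:2]@EX,f[:2]@EY,f[2]],1),round(s["clock"],1)
E
python3 - <<'E'
from h import *
import pickle
from station import r
a=pickle.load(open("top0.pkl","rb"));b=pickle.load(open("scene0.pkl","rb"))
P=lambda s:np.diag([1,1,1])@np.array([[s["fx"],0,s["cx"]],[0,s["fy"],s["cy"]],[0,0,1]])@np.c_[s["R"],s["t"]]
ua=up((112,290),236,155,5);ub=up((210,147),222,170,5)
X=cv2.triangulatePoints(P(a),P(b),ua,ub).ravel();X=X[:3]/X[3];print("foot",F(X),X[2])
print("plate",F([.5011,-.0544]),"origin",O)
print("near edge check", [F(np.array(p)/1000).round(1).tolist() for p in [(456.8,-132),(536.5,-136.4),(545.4,23.2),(465.7,27.6)]])
q=[180,0,YAW]
r.reach(W(-82,0,130),q);print(st(r))
r.servo_line(W(-82,0,54),speed=.1);print(st(r),r.sense()["joints"].round(0))
E
```

```text
foot [22.44702428 99.44365297] 0.12582171504340378
plate [-15.85741835   8.41708142] origin [515.98196796 -64.44151413]
near edge check [[-51.7, -73.4], [28.0, -69.4], [20.0, 90.3], [-59.7, 86.2]]
(array([-81.8,  -0.5]), np.float64(130.3), array([-0.6, -0.3,  0.4]), 2.0)
(array([-81.8,  -0. ]), np.float64(54.7), array([-0.2, -0.6,  0.4]), 2.9) [-12. -19. 110.   0.  89.  84.]
```

```bash
python3 - <<'E'
from h import *
from station import r
r.servo_line(W(-82,0,52),speed=.05)
r.servo_line(W(-60,0,52),speed=.06);print(st(r))
x=-60
while x<-48:
    x+=1.5; r.servo_line(W(x,0,52),speed=.03); s=st(r); print(s)
    if s[2][0]<-9: break
r.servo_line(W(x-12,0,52),speed=.1)
r.servo_line(W(-90,0,130),speed=.2)
q=[180,0,YAW+90]; q2=[180,0,YAW-90]
for o in(q,q2):
    j=r.inverse_kinematics(W(-4,-100,90),o); print(None if j is None else np.round(j))
E
```

```text
(array([-59.8,  -0. ]), np.float64(51.8), array([-0.9, -0.6, -0.5]), 3.7)
(array([-58.6,  -0. ]), np.float64(51.9), array([-0.2,  0.4, -0.6]), 3.9)
(array([-57.1,  -0. ]), np.float64(51.9), array([-1.5, -0.5, -0.6]), 4.2)
(array([-55.4,   0. ]), np.float64(51.9), array([-0.5, -0.7, -0.6]), 4.4)
(array([-53.9,   0. ]), np.float64(52.0), array([-0.4,  1.1,  0.2]), 4.7)
(array([-52.9,  -0. ]), np.float64(52.0), array([-5.6, -1.3,  1.7]), 4.9)
(array([-52.1,  -0. ]), np.float64(51.9), array([-10.6,  -0.3,   5.7]), 5.2)
[-22.  -5.  94.   0.  91. -16.]
None
```

```bash
python3 - <<'E'
from h import *
from station import r
import pickle
r.grab(5)
q=[180,0,YAW+90]
r.reach(W(-2,-100,110),q)
r.servo_line(W(-2,-100,52),speed=.1);print(st(r))
for y in(-85,-70,-50,-30,-14): r.servo_line(W(-2,y,52),speed=.05);print(st(r))
s=r.snapshot("top");cv2.imwrite("pics/t2.png",crop(s,216,155,130,112,5)[:,:,::-1]);pickle.dump(s,open("top2.pkl","wb"))
E
```

```text
(array([ -2. , -99.9]), np.float64(51.7), array([-0.5,  0.3,  1.1]), 9.6)
(array([ -2. , -84.6]), np.float64(52.1), array([ 0. , -1. , -0.4]), 10.1)
(array([ -2. , -69.5]), np.float64(52.0), array([-0.1,  1. ,  0.8]), 10.5)
(array([ -2. , -49.5]), np.float64(52.0), array([-0. , -0.4, -0.1]), 11.1)
(array([ -2. , -29.6]), np.float64(52.0), array([ 0.4, -0.2,  0.5]), 11.6)
(array([ -2. , -13.5]), np.float64(52.0), array([ 0.1, -0.7,  0.4]), 12.1)
```

View pics/t2.png

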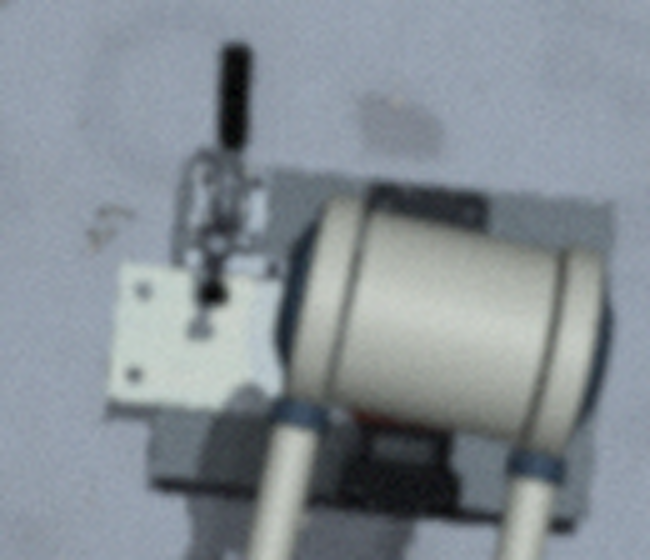

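The plate now sticks out at the left. Its leading edge runs from (120,265) to (107,403) in the crop, still along the fence. Next I'll measure the overhang.

```bash
cat >> h.py <<'E'
def lead(s):
    d,n=edge(s,0,range(212,233),lambda i:230,lambda i:246,.056,180); 
    m,_=edge(s,1,range(242,258),lambda i:230,lambda i:245,.056,165)
    f=lambda d:F([d[2]/1000,d[3]/1000]).round(1)
    return "lead y",f(d),"yaw",np.degrees(np.arctan2(d[1],d[0])).round(2),"near x",f(m),"yaw",np.degrees(np.arctan2(-m[0],m[1])).round(2)
E
python3 - <<'E'
from h import *
import pickle
print(*lead(pickle.load(open("top2.pkl","rb"))))
E
```

```text
lead y [ -6.2 157.2] yaw -5.69 near x [-41.2 118.4] yaw -7.83
```

```bash
python3 - <<'E'
from h import *
from station import r
import pickle
r.servo_line(W(-2,-10.7,52),speed=.03);print(st(r))
r.servo_line(W(-2,-30,52),speed=.1);r.servo_line(W(-10,-40,120),speed=.2)
r.let_go()
r.reach(W(-85,55,120),[180,0,YAW])
r.servo_line(W(-82,55,52),speed=.12);r.servo_line(W(-56,55,52),speed=.08)
x=-56
while x<-47:
    x+=1.5; r.servo_line(W(x,55,52),speed=.03); s=st(r); print(s)
    if s[2][0]<-9: break
r.servo_line(W(x-20,55,52),speed=.1)
r.servo_line(W(-95,55,130),speed=.2)
r.grab(5)
s=r.snapshot("top");print(*lead(s));cv2.imwrite("pics/t3.png",crop(s,216,155,130,112,5)[:,:,::-1]);pickle.dump(s,open("top3.pkl","wb"))
print(st(r))
E
```

```text
(array([ -2. , -10.6]), np.float64(52.0), array([0.5, 0.2, 1.6]), 12.4)
(array([-54.7,  55. ]), np.float64(52.1), array([ 0.1, -0.2, -0.1]), 17.6)
(array([-53.2,  55. ]), np.float64(52.0), array([-2.5,  0.2,  1.4]), 17.8)
(array([-52.5,  55. ]), np.float64(52.0), array([-9.3,  0.1,  5.1]), 18.1)
lead y [ -6.2 159.6] yaw -7.25 near x [-40.7 118.8] yaw -7.17
(array([-95.,  55.]), np.float64(130.0), array([-0.7, -0.6, -0.6]), 20.4)
```

View pics/t3.png

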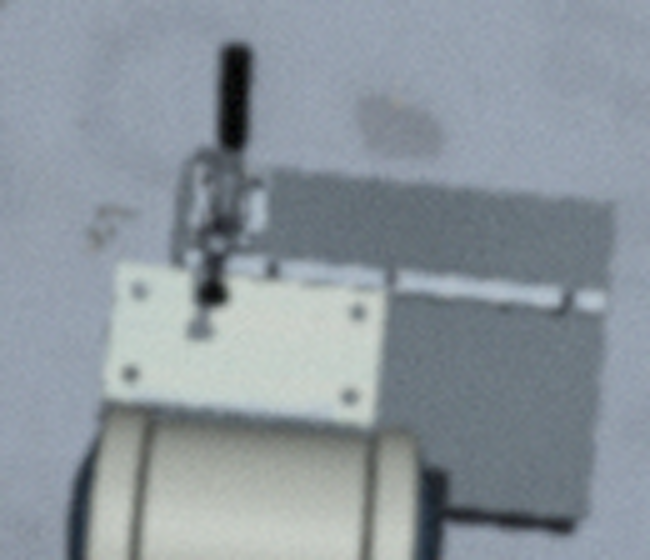

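The plate is flat on the fence, with its leading edge at y ≈ 159.6 mm and the clamp foot clear above it. Next I'll press the handle along its arc.

```bash
python3 - <<'E'
from h import *
from station import r
import pickle
def tip(a,L=88,t=6.5): return 92+L*np.cos(a)-t*np.sin(a)-9, 74+L*np.sin(a)+t*np.cos(a)
q=[180,0,YAW]
r.servo_line(W(-95,55,235),speed=.3)
x,z=tip(1.1)
r.reach(W(x,100,225),q);print(st(r))
r.servo_line(W(x,100,z+8),speed=.15);print(st(r))
for a in np.arange(1.0,.09,-.1):
    x,z=tip(a); r.servo_line(W(x,100,z),speed=.06); s=st(r); print(round(a,2),*s)
    if np.abs(s[2]).max()>25: break
E
```

```text
(array([116.7,  99.9]), np.float64(224.1), array([ 0.5, -0.2,  0.4]), 21.8)
(array([116.6,  99.8]), np.float64(164.8), array([-0.2,  0.4,  0.9]), 22.3)
1.0 [125.3 100. ] 151.1 [-0.4 -0.2  0.3] 22.7
0.9 [133. 100.] 146.4 [ 0.9  0.4 -0.1] 23.0
0.8 [139.9 100. ] 141.0 [ 0.  -0.5 -0.3] 23.3
0.7 [146.3 100. ] 134.9 [-0.8  0.3 -0.1] 23.6
0.6 [152.1  99.9] 128.3 [ 0.  -0.4  0.9] 23.9
0.5 [157.2  99.9] 121.2 [0.1 0.4 0.6] 24.2
0.4 [161.6 100. ] 113.5 [ 0.8 -0.8 -0.1] 24.5
0.3 [165.2 100. ] 105.7 [0.4 0.3 0.5] 24.8
0.2 [168. 100.] 97.1 [ 0.8  0.2 -0.4] 25.1
0.1 [170.1 100. ] 89.4 [-0.8 -0.2  3.4] 25.4
```

```bash
python3 - <<'E'
from h import *
from station import r
import pickle
z=89
while z>78:
    z-=1; r.servo_line(W(170,100,z),speed=.02); s=st(r); print(z,*s)
    if s[2][2]>18: break
r.servo_line(W(170,100,240),speed=.2)
r.reach(W(-20,-250,235),[180,0,YAW])
for n in("top","scene"):
    s=r.snapshot(n);pickle.dump(s,open(n+"4.pkl","wb"))
    if n=="top": print(*lead(s)); A=crop(s,216,155,130,112,4)
    else: B=crop(s,222,170,90,112,4)
cv2.imwrite("pics/f.png",np.hstack([A,B])[:,:,::-1][:, :800]); print(st(r),A.shape,B.shape)
E
```

```text
88 [170.1 100. ] 89.1 [-1.2  0.2  6.9] 25.7
87 [170. 100.] 89.0 [-2.6  0.8  9.6] 25.9
86 [170. 100.] 88.8 [-3.9  0.1 11.1] 26.2
85 [169.9 100. ] 88.7 [-5.3 -1.3 14.5] 26.4
84 [169.8 100. ] 88.6 [-7.2 -1.1 17.2] 26.7
83 [169.8 100. ] 88.5 [-8.2 -1.2 20. ] 26.9
lead y [ -7.5 160.7] yaw -7.7 near x [-42.  118.7] yaw -6.6
(array([ -19.3, -249.2]), np.float64(234.9), array([-0.8, -0.6,  0.4]), 29.4) (448, 520, 3) (448, 360, 3)
```

View pics/f.png

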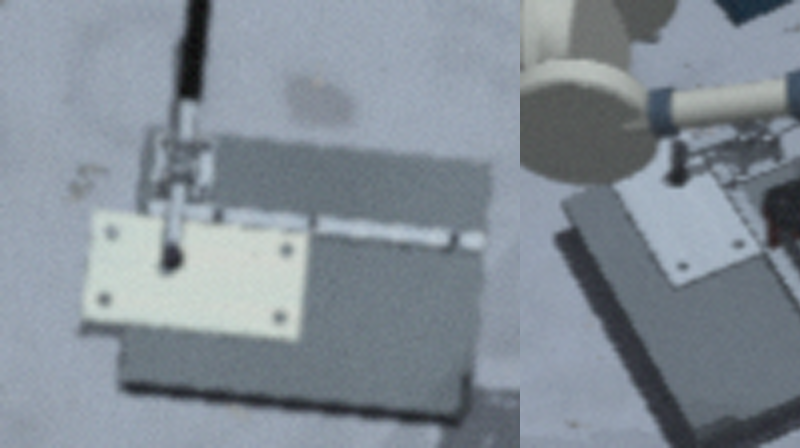

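The clamp arm is down, with its foot on the plate at about (172,257). The handle is level against its stop, and the plate lies on the fence sticking out about 30 mm.

```bash
python3 -c "
from station import r
print(r.hand_in())"
```

```text
the job is handed in; nothing more can be done
None
```

The plate is flat against the fence with about 30 mm past the left end by camera, the toggle clamp is pressed to its stop, and the job is handed in at about 29 s; the file, caliper and bolts weren't touched.

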